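# Light up and inspect a stone test bar

### The arm

A 7-joint arm with a two-finger parallel gripper is mounted at the origin on the work surface. World frame = base frame: x ahead of the robot, y to its left, z up, the work surface at z = 0. Lengths are in mm, angles in rad, forces in N, time in s.
With the tool pointing down it reaches from about 400 to 875 mm from the base axis. Payload 4.4 kg.
Tool frame: the origin (TCP) lies at the very end of the fingers, on their centre line; the grasp point (between the pads) lies 19 mm behind it; z points along the fingers, y is the line along which they close (so a half turn about z gives the same grasp; the last joint's range is limited). The gripper opens to 85 mm and grips with 20 to 120 N. Pads are 22 mm wide; open, the fingers measure 114 mm over their backs; the gripper's body (76 mm by 85 mm) begins 54 mm behind the grasp point. The pads swing forward as they close: fully open they stand 13 mm farther back than shut.
Start: joints at [-1.284, 0.628, 0.038, 1.517, -0.027, 0.996, -0.02], TCP at [224.569, 609.989, 231.313] pointing down, gripper open.
Joint ranges: [-3.06, 3.06], [-0.37, 2.12], [-1.25, 1.32], [0.18, 2.47], [-1.1, 4.24], [0.23, 1.98], [-2.94, 2.94]. Speed limits (rad/s): [2.57, 2.57, 3.14, 3.14, 3.14, 3.14, 3.14].

### API

Orientations are given as [roll, pitch, yaw] about the fixed x, y, z axes, in that order (R = Rz(yaw) Ry(pitch) Rx(roll)).
In Python, from cell import status, get_image, ctrl, models gives the robot as it stands.
- The arm moves only by the shell command python3 -m handwheel 'ROWS' [OPENING]. ROWS is JSON, a list of rows, each an object with "delta_pos": the shift along the world's x, y, z in cm, a list of three; "yaw": the turn about the world's z in rad. A call has 1 to 10 rows; each row shifts and turns the commanded pose from where the row before left it; what a row does not reach is not made up. A row lasts 1/12 s, in which the tool goes at most 41.7 mm and 7.16 degrees, less where a joint would pass 70% of its speed; a pose out of reach is approached as far as the arm can. A call is refused whole if a number of a shift passes 4.17 or a number of a turn 0.125, either way. A call with a gripper value outside its range is refused whole. OPENING is the opening, from -1 (shut) to 1 (fully open), set as the call begins (- or left out, the last holds). The fingers move at their own pace and stop on an object; the grip force is fixed at half the most. Time passes only in rows, so rows that do not move let the fingers close. It gives the time, the measured TCP pose, the force, the opening and the grip force at its end, in the units of the state.
- status.read_state(): the state, without advancing time (a new reading comes with each control period).
- get_image(name): name is "scene" or "top" or "wrist"; returns a dict with "color" (420x560x3 uint8, red, green, blue), "z_map" (420x560 float32, mm along the optical axis (not along the pixel's ray), 0 where there is no reading), "fx", "fy", "cx", "cy" (pixels), "position" and "rotation" of the camera in the world; the wrist camera has in their place "hand_eye" (4x4, takes a point from camera to tool coordinates, whose origin is the TCP and whose axes are the flange's). Camera axes: x right, y up, looking along -z (the intrinsics and any distortion apply to the point x, -y, -z); pixel columns grow to the right and rows downward; lengths in mm; the calibration is good to about 2 mm. A picture is of the moment at which its call begins: read the wrist's pose just before it.
- ctrl.finish_job(): hands the job in; it is judged then, once.
Trained networks look in a picture, given as the dict that the camera call returned (one of the last four; its "shot" number tells which), for a name from the list of things; names that differ only in an ending like _2 or _b are one class to them, and where a whole thing is asked for, a point or a joint stands for the part that bears it (a point fixed in the world has none). Each returns a list of dicts, best first, with "score" (0 to 1); they miss things now and then, are a little off and sometimes report something else, mostly with a low value. They report only what shows in the picture. A call takes as long as a camera call. They do not tell look-alikes from the thing itself.
- models.boxes_of(picture, name): "rect" ([left, top, right, bottom] in pixels, round what is visible of it).
The state is a dict: "clock": time; "qpos": joint angles; "qd": joint speeds; "tau": joint torques, N m; "eef_pos": TCP position; "tool_rot": TCP orientation; "force": force on the tool from outside, world axes, zero at the start; "torque": the same for the moment, N m; "width": finger opening in mm; "gripper_force": force on a finger pad.
Only numpy, scipy, OpenCV 4.12 (cv2) and the standard library are available. Lean on these libraries where they do the work, as an engineer would, in place of code of your own. Each camera call takes 0.05 s, during which the arm holds its last target. There are 200 camera calls.

### The job

The square stone bar has to be looked over for cracks in this stone-testing lab. First slide the grip of the lamp dimmer along its track until it is in line with the pointer beside the track; then draw the square bar (not the round cores) out of the sloping rack, turn it level, and hold it up about 100 mm above the middle of the light panel, lengthwise along the panel. Never let the bar touch the panel, leave everything else where it is, and finish while still holding the bar there, at rest in the gripper.

Things in the scene. Friction and masses are not known exactly. Their poses are not given: they have to be found in the camera images.
- dimmer (a joint): Dimmer grip position along its track, m: 0 at one end (nearer the robot), 0.12 at the far end. It slides stiffly (about 1.5 N, plus 3 N per m/s) and stays where it is left.
- dimmer_top (a point): Centre of the top face of the dimmer grip, a black upright block 28 mm (point x, across the track) by 20 mm (y, along it) by 40 mm tall, its top 54.5 mm above the table. y points the way the joint value grows. The grip stands on a fixed aluminium housing 40 mm wide (x), 170 mm long (y), 14 mm high.
- pointer_tip (a point): Tip, at top-face height, of the fixed steel pointer that stands 1 mm beside the housing on its +x side, 13 mm high, 40 mm long, pointing along -x at the track. Axes as the housing's: the grip is in line when its centre has the same place along y; across the track the tip is 21 mm from the grip's centre line.
- panel_top (a point): Middle of the upper face of the fixed light panel, a flat aluminium frame with a white window, 220 mm (its x, lengthwise) by 130 mm (its y) by 21 mm high, lying flat; x points roughly away from the robot.
- panel: The same light panel; origin at the centre of its underside.
- rack: Fixed sloping rack: base plate 135 x 250 x 12 mm, three steel pockets 82 mm apart along its y, leaning 45 degrees with mouths up and towards -x (the robot). Origin on the table beneath the middle pocket, x away from the robot. Pockets are 41 mm wide outside, 33 mm inside, and cover a specimen's lowest 46 mm; below it a tongue only 20 mm wide runs up to 90 mm. Which pocket holds what varies.
- bar: Square stone bar, 30 x 30 x 140 mm, about 0.32 kg. Origin at the centre of its lower end (the foot, in a pocket); z runs along it to the upper end, leaning 45 degrees towards the robot; y is level, along the rack's y, so two long sides are upright and face +y and -y. Slid out along its z it comes free after 46 mm.
- bar_mid (a point): Middle of the square bar, 70 mm from either end; axes as the bar's.
- core_a: Round stone core, 30 mm diameter, 120 mm long, in a rack pocket; origin at the centre of its lower end, z along it. Bystander.
- core_b: A second round core like core_a. Bystander.
- cube_a: Stone cube of 40 mm on the table; origin at the centre of its underside. Bystander.
- cube_b: Pale stone cube of 50 mm on the table; origin at the centre of its underside. Bystander.
- weight: Steel weight with a knob, 38 mm diameter, 56 mm high; origin at the centre of its underside. Bystander.
- disc: White disc, 70 mm diameter, 24 mm thick, lying flat; origin at the centre of its underside. Bystander.
- beaker: White cup, 64 mm across, 85 mm high; origin at the centre of its underside. Bystander.
There are look-alikes about, which are no part of the job. What is meant by the part that bears pointer_tip is not brown or green, and is the smaller of those in its own colour.

How it is judged (in metres and radians):
On the way, in this order (a step that is already met when the one before it is completed fails the run):
1. the dimmer grip is in line with the pointer (within 7 mm) (y of dimmer_top in the frame of pointer_tip between -0.007 and 0.007 m), for 0.2 s.
2. the square bar is out of the rack, held in the fingers (contact force between bar and the fingers above 1 N and contact force between bar and rack below 0.1 N and height (world z) of bar above 0.075 m), for 0.2 s.
At the end, for the whole second after the job is handed in: Dimmer grip in line with the pointer within 7 mm; bar held by the fingers alone, at rest (under 30 mm/s), level within 12 degrees, along the panel within 17 degrees, its middle 65 to 150 mm above the panel face and within 40 mm lengthwise and 35 mm crosswise of the panel middle (all of step 1 and contact force between bar and the fingers above 1 N and contact force between bar and rack below 0.1 N and linear speed of bar below 0.03 m/s and angle between bar's own z axis and vertical between 1.3608 and 1.7808 rad and angle between the z axis of bar and the x axis of panel_top, either way round below 0.3 rad and z of bar_mid in the frame of panel_top between 0.065 and 0.15 m and x of bar_mid in the frame of panel_top between -0.04 and 0.04 m and y of bar_mid in the frame of panel_top between -0.035 and 0.035 m); the arm keeps its last pose, push and grip.
It fails at once if the bar touches the light panel (contact force between bar and panel above 0.5 N).
It fails at once if a round core is displaced by more than 25 mm (distance of any of core_a, core_b from where it was at the start of the episode above 0.025 m).
It fails at once if another thing on the table is displaced by more than 25 mm (distance of any of cube_a, cube_b, weight, disc, beaker from where it was at the start of the episode above 0.025 m).
It also fails if it takes over 54 s, if anything falls off the work surface, if the arm or the gripper's body presses on something with over 40 N, if the wrist force passes 120 N, or if a joint passes its speed limit or range.

## Working session

There is one attempt and no reset: what is moved stays moved. The work goes in short steps, Python scripts to look and compute and a shell command to move; the robot and the scene stay as the last step left them, time stands still between calls to the robot, and variables do not carry over. Pictures are saved under pics/ and viewed, at most 10 in all, crops included, and the job is handed in when it is done.

```bash
ls; mkdir -p pics; cat > h.py <<'E'
import numpy as np, cv2
from cell import status, get_image, ctrl, models
from scipy.spatial.transform import Rotation as R
def pts(p):
    z=p['z_map']; v,u=np.mgrid[:z.shape[0],:z.shape[1]]
    c=np.stack([(u-p['cx'])/p['fx']*z,-(v-p['cy'])/p['fy']*z,-z],-1)
    return c@np.array(Rm(p)).T+np.array(p['position'])
def Rm(p):
    r=np.array(p['rotation'])
    return r if r.shape==(3,3) else R.from_euler('xyz',r).as_matrix()
def save(n,im): cv2.imwrite('pics/'+n,cv2.cvtColor(im,cv2.COLOR_RGB2BGR))
E
python3 - <<'E'
from h import *
print(status.read_state())
for n in ['top','scene']:
    p=get_image(n); save(n+'1.png',p['color'])
    print(n,{k:v for k,v in p.items() if k not in('color','z_map')})
    P=pts(p)
    for nm in ['dimmer_top','pointer_tip','panel','rack','bar','core_a','cube_a','cube_b','weight','disc','beaker']:
        try:
            for b in models.boxes_of(p,nm)[:4]:
                l,t,r,bt=b['rect']; c=P[int((t+bt)/2),int((l+r)/2)]
                print(nm,round(b['score'],2),np.round(b['rect']),np.round(c))
        except Exception as e: print(nm,e)
E
```

```text
pics
{'clock': 0.0, 'qpos': array([-1.28383944,  0.62933687,  0.03842803,  1.5184    , -0.02699848,
        0.9962945 , -0.02001707]), 'qd': array([-1.97268664e-04,  5.03126339e-04, -1.20749686e-03, -1.20455125e-03,
        9.89674535e-05, -4.58469630e-04, -5.03962233e-04]), 'tau': array([-7.44802383e-04, -5.63418925e+01,  1.22592978e+00, -1.93448228e+01,
        1.10013326e-02,  1.06005929e-02,  2.83798806e-05]), 'eef_pos': array([224.31091036, 609.3862673 , 230.38460592]), 'tool_rot': array([-3.13967160e+00,  1.87046891e-05,  2.78883008e+00]), 'force': array([-0.50815124, -0.0934904 , -0.1432462 ]), 'torque': array([0.018789  , 0.00129247, 0.0422991 ]), 'gripper_force': 0.0, 'width': 85.62278620980514}
top {'fx': 436.86219018118527, 'fy': 436.86219018118527, 'cx': 285.7945085872976, 'cy': 221.860552493304, 'position': array([ 481.39662694,   40.81054614, 1172.41149827]), 'rotation': array([ 0.07889003, -0.00988485, -1.59608574]), 'shot': 1}
dimmer_top 0.58 [165. 258. 181. 270.] [469. 317.  54.]
pointer_tip 0.75 [208. 238. 232. 249.] [521. 204.  22.]
pointer_tip 0.68 [200. 278. 216.
[... 1836 characters left out ...]
4. 278. 198.] [ 590. -204.   66.]
bar 0.76 [227. 102. 254. 134.] [ 522. -327.  103.]
bar 0.58 [245. 200. 349. 279.] [587.  68.  24.]
core_a 0.7 [250. 138. 274. 167.] [ 544. -167.  105.]
core_a 0.52 [238. 123. 259. 151.] [ 539. -251.   96.]
cube_a 0.9 [190. 203. 216. 234.] [760. -96.  48.]
cube_a 0.54 [315. 160. 330. 180.] [399. -89.  30.]
cube_a 0.26 [237. 120. 259. 151.] [ 539. -252.   98.]
cube_b 0.9 [190. 203. 216. 234.] [760. -96.  48.]
cube_b 0.54 [315. 160. 330. 180.] [399. -89.  30.]
cube_b 0.26 [237. 120. 259. 151.] [ 539. -252.   98.]
weight 0.54 [370. 219. 388. 238.] [403. 156.  37.]
disc 0.95 [257. 309. 293. 343.] [751. 228.  25.]
beaker 0.77 [336. 357. 370. 404.] [676. 399.   6.]
```

```bash
python3 - <<'E'
import cv2
a=cv2.imread('pics/top1.png')[205:305,120:260]; b=cv2.imread('pics/scene1.png')[230:370,330:440]
cv2.imwrite('pics/topc.png',cv2.resize(a,None,fx=5.6,fy=5.6,interpolation=2))
cv2.imwrite('pics/scenec.png',cv2.resize(b,None,fx=4.2,fy=4.2,interpolation=2))
E
```

```text
(no output)
```

View pics/top1.png

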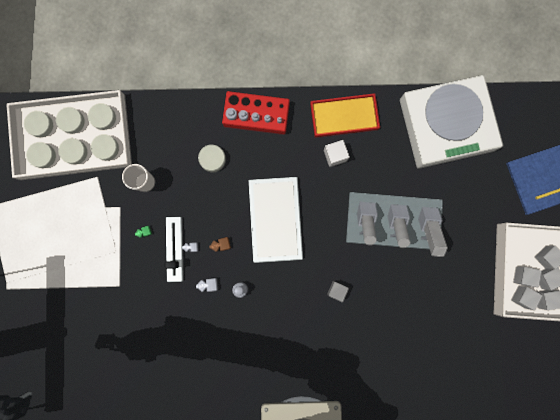

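View pics/topc.png

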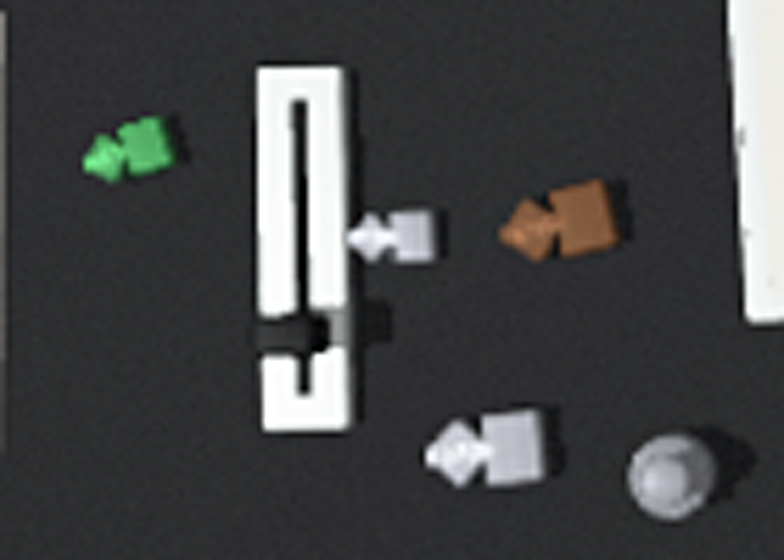

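View pics/scenec.png

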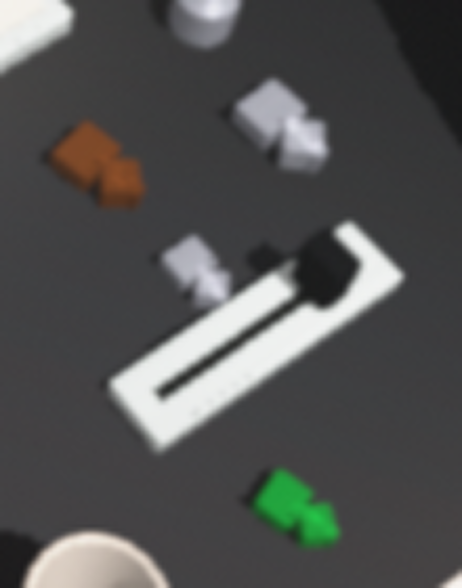

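The top view shows the housing at about (174,250) with the black grip at (172,264). The matching pointer is the smaller grey one at (190,246); the larger grey, brown and green ones are decoys. The square bar is in the right-hand pocket, around (436,232). Next I'll measure exact positions.

```bash
cat > m.py <<'E'
from h import *
def axis(q):
    (c,s,a)=cv2.minAreaRect(np.float32(q[:,:2])); b=cv2.boxPoints((c,s,a))
    e=[b[1]-b[0],b[2]-b[1]]; e=max(e,key=np.linalg.norm)
    return np.round(c,1),np.round(s,1),np.round((np.arctan2(e[1],e[0])+np.pi/2)%np.pi-np.pi/2,3)
def sel(P,C,x0,x1,y0,y1,z0,z1,f=None):
    m=(P[...,0]>x0)&(P[...,0]<x1)&(P[...,1]>y0)&(P[...,1]<y1)&(P[...,2]>z0)&(P[...,2]<z1)
    if f is not None: m&=f(C.astype(int))
    return P[m]
E
python3 - <<'E'
from m import *
for n in ['top','scene']:
    p=get_image(n);P=pts(p);C=p['color']
    print(n)
    w=lambda c:(c.min(-1)>150)
    h=sel(P,C,400,640,280,350,5,25,w); print('housing',len(h),axis(h),np.median(h[:,2]))
    g=sel(P,C,400,640,280,360,45,65); print('grip top',len(g),axis(g),np.median(g,0))
    g=sel(P,C,400,640,280,360,-5,65,lambda c:c.max(-1)<28); print('dark',len(g),axis(g))
    q=sel(P,C,490,535,255,305,6,35,lambda c:(c.min(-1)>60)); print('pointer',len(q),axis(q),q.min(0),q.max(0),np.median(q,0))
    l=sel(P,C,430,700,-20,140,12,35); print('panel',axis(l),np.median(l,0))
    b=sel(P,C,420,680,-385,-300,55,200); print('bar',len(b),b.min(0),b.max(0),axis(b))
    r=sel(P,C,480,700,-420,-100,6,16); print('rackbase',len(r),axis(r))
E
python3 - <<'E'
import cv2
a=cv2.imread('pics/top1.png')[180:270,335:460]; b=cv2.imread('pics/scene1.png')[80:210,190:300]
import numpy as np
a=cv2.resize(a,(400,288),interpolation=2);b=cv2.resize(b,(390,460),interpolation=2)
o=np.zeros((460,800,3),np.uint8);o[:288,:400]=a;o[:,410:]=b;cv2.imwrite('pics/rk.png',o)
E
```

```text
top
housing 791 (array([508.6, 313.1]), array([169.9,  65.2]), np.float32(0.003)) 15.28274759653732
grip top 85 (array([468.8, 324.6]), array([19.1, 27.4]), np.float32(-1.481)) [469.1905687  324.32882095  54.78557871]
dark 177 (array([507.7, 317.9]), array([162.2,  51.8]), np.float32(0.119))
pointer 114 (array([513., 284.]), array([23.5, 38.7]), np.float32(-1.446)) [501.67337125 264.46789703   6.72969252] [525.44426827 303.47049356  20.65310956] [514.51873738 280.11132001  14.33295568]
panel (array([581.9,  56.5]), array([220.3, 130.4]), np.float32(0.038)) [580.17740765  56.42268154  22.66549736]
bar 767 [ 474.92659689 -367.30002184   55.18496728] [ 593.94512376 -318.58922689  141.62164249] (array([ 533.1, -339.6]), array([ 42.8, 117.7]), np.float32(-0.124))
rackbase 2369 (array([ 589.9, -259.2]), array([317.5, 219. ]), np.float32(1.57))
scene
housing 1060 (array([508.4, 313.2]), array([170.8,  66.1]), np.float32(0.011)) 14.313903146028395
grip top 130 (array([469. , 326.2]), array([27.2, 20.7]), np.float32(1.541)) [470.8779939  326.65555545  54.3785202 ]
dark 1 (array([477.3, 327.1]), array([0., 0.]), np.float32(0.0))
pointer 156 (array([512.8, 284.6]), array([24.7, 38.5]), np.float32(-1.533)) [500.56205377 264.97656628   6.241341  ] [525.41039809 303.81317323  19.68288798] [513.6884771  282.25266867  12.98007434]
panel (array([580.4,  56.3]), array([221.7, 132.9]), np.float32(0.034)) [588.40835144  63.07674845  21.61337868]
bar 645 [ 472.99533751 -367.23198477   55.190438  ] [ 588.51182114 -317.48299235  139.41159628] (array([ 531.4, -337.6]), array([ 45.1, 115.5]), np.float32(-0.146))
rackbase 1444 (array([ 570.7, -246.5]), array([281.6, 135.9]), np.float32(1.466))
```

View pics/rk.png

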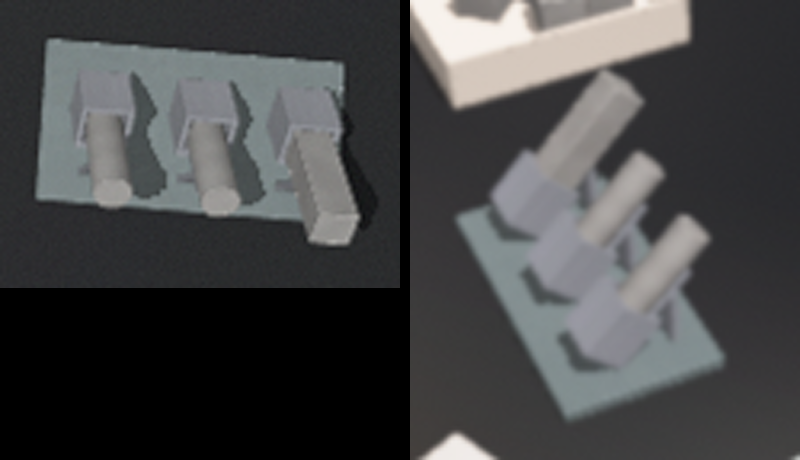

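The crop confirms the layout: the square bar is in the right-hand pocket (its end is at about (330,225)) and there are round cores in the other two. I'll fit box models to the bar, grip, housing and pointer.

```bash
cat > fit.py <<'E'
from m import *
from scipy.optimize import least_squares
def sdf(q,hf):
    d=np.abs(q)-hf
    return np.linalg.norm(np.maximum(d,0),axis=1)+np.minimum(d.max(1),0)
def barR(psi,th=np.pi/4): # z axis along bar, y level; th = elevation
    x,y=np.cos(psi),np.sin(psi)
    z=np.array([-x*np.cos(th),-y*np.cos(th),np.sin(th)]); yy=np.array([-y,x,0]); return np.stack([np.cross(yy,z),yy,z],1)
E
python3 - <<'E'
from fit import *
ps=[get_image(n) for n in ('top','scene')]
L=[]
for p in ps:
    P=pts(p);C=p['color']
    L.append(sel(P,C,440,580,-390,-290,80,200))
    h=sel(P,C,400,640,304,360,8,20,lambda c:c.min(-1)>150); print('housing',axis(h))
    q=sel(P,C,490,535,255,302,6,18,lambda c:c.min(-1)>60)
    for y0 in range(262,304,6):
        s=q[(q[:,1]>=y0)&(q[:,1]<y0+6)]
        if len(s): print(y0,len(s),np.round([s[:,0].min(),s[:,0].max(),s[:,2].max()],1),end=' | ')
    print()
for b in L+[np.vstack(L)]:
    f=lambda v:sdf((b-v[:3])@barR(v[3]),[15,15,70])
    r=least_squares(f,[525,-340,100,-.12],loss='soft_l1',f_scale=2,x_scale=[10,10,10,.1])
    print('mid',len(b),np.round(r.x,3),'rms med',np.median(np.abs(f(r.x))))
E
```

```text
housing (array([509.8, 325. ]), array([ 40.9, 166.9]), np.float32(-0.003))
262 14 [503.9 525.3  17.8] | 268 21 [504.  525.3  16.7] | 274 19 [504.1 525.4  17.3] | 280 18 [501.7 525.5  17. ] | 286 12 [504.6 520.3  17.7] | 292 16 [504.6 523.2  16.6] | 298 6 [507.4 518.   16.8] | 
housing (array([509.4, 326. ]), array([169.9,  40.5]), np.float32(0.009))
262 11 [501.6 522.8  14.7] | 268 29 [502.4 524.7  15.6] | 274 29 [500.8 525.   16.8] | 280 27 [501.  524.5  16.8] | 286 17 [503.2 520.8  15.3] | 292 24 [503.2 523.5  15.3] | 298 13 [506.3 517.5  15.9] | 
mid 492 [ 5.33380e+02 -3.40864e+02  8.01030e+01 -1.13000e-01] rms med 0.6917505142781728
mid 396 [ 5.31689e+02 -3.40732e+02  7.85090e+01 -1.01000e-01] rms med 1.0830789743457068
mid 888 [ 5.00908e+02 -3.37322e+02  1.11593e+02 -1.12000e-01] rms med 1.2637629810991529
```

```bash
python3 -m handwheel '[{"delta_pos":[2.45,-2.84,0],"yaw":0.0355},{"delta_pos":[2.45,-2.84,0],"yaw":0.0355},{"delta_pos":[2.45,-2.84,0],"yaw":0.0355},{"delta_pos":[2.45,-2.84,0],"yaw":0.0355},{"delta_pos":[2.45,-2.84,0],"yaw":0.0355},{"delta_pos":[2.45,-2.84,0],"yaw":0.0355},{"delta_pos":[2.45,-2.84,0],"yaw":0.0355},{"delta_pos":[2.45,-2.84,0],"yaw":0.0355},{"delta_pos":[2.45,-2.84,0],"yaw":0.0355},{"delta_pos":[2.45,-2.84,0],"yaw":0.0355}]' 1
python3 -m handwheel '[{"delta_pos":[0,0,-2],"yaw":0},{"delta_pos":[0,0,-3],"yaw":0},{"delta_pos":[0,0,-3],"yaw":0},{"delta_pos":[0,0,-2],"yaw":0},{"delta_pos":[0,0,0],"yaw":0},{"delta_pos":[0,0,0],"yaw":0}]'
```

```text
clock: 2.23
eef_pos: [470.6, 324.5, 231.6]
tool_rot: [3.141, 0.0, -3.138]
force: [0.7, 0.4, -0.2]
width: 85.3
gripper_force: 0.0
clock: 2.73
eef_pos: [469.2, 325.7, 130.8]
tool_rot: [-3.14, -0.002, -3.139]
force: [-0.1, -0.4, -0.2]
width: 85.4
gripper_force: 0.0
```

```bash
python3 -m handwheel '[{"delta_pos":[0,0,-2.5],"yaw":0},{"delta_pos":[0,0,-2.5],"yaw":0},{"delta_pos":[0,0,-2.5],"yaw":0},{"delta_pos":[0,0,-2.2],"yaw":0},{"delta_pos":[0,0,0],"yaw":0},{"delta_pos":[0,0,0],"yaw":0}]'
python3 -m handwheel '[{"delta_pos":[0,0,0],"yaw":0},{"delta_pos":[0,0,0],"yaw":0},{"delta_pos":[0,0,0],"yaw":0},{"delta_pos":[0,0,0],"yaw":0},{"delta_pos":[0,0,0],"yaw":0},{"delta_pos":[0,0,0],"yaw":0},{"delta_pos":[0,0,0],"yaw":0},{"delta_pos":[0,0,0],"yaw":0}]' -1
```

```text
clock: 3.23
eef_pos: [470.1, 326.5, 35.2]
tool_rot: [3.141, 0.001, -3.139]
force: [-0.3, 0.7, -0.5]
width: 85.2
gripper_force: 0.0
clock: 3.9
eef_pos: [470.3, 324.3, 35.6]
tool_rot: [-3.14, 0.001, -3.14]
force: [-0.2, -4.3, 8.9]
width: 26.7
gripper_force: 59.9
```

Gripped. I'll slide it 43.5 mm along +x.

```bash
python3 -m handwheel '[{"delta_pos":[0.5,0,0],"yaw":0},{"delta_pos":[0.8,0,0],"yaw":0},{"delta_pos":[0.8,0,0],"yaw":0},{"delta_pos":[0.8,0,0],"yaw":0},{"delta_pos":[0.8,0,0],"yaw":0},{"delta_pos":[0.65,0,0],"yaw":0},{"delta_pos":[0,0,0],"yaw":0},{"delta_pos":[0,0,0],"yaw":0},{"delta_pos":[0,0,0],"yaw":0}]'
python3 -m handwheel '[{"delta_pos":[0,0,0],"yaw":0},{"delta_pos":[0,0,0],"yaw":0},{"delta_pos":[0,0,0],"yaw":0},{"delta_pos":[0,0,0],"yaw":0},{"delta_pos":[0,0,0],"yaw":0},{"delta_pos":[0,0,0],"yaw":0}]' 1
python3 -m handwheel '[{"delta_pos":[0,0,2],"yaw":0},{"delta_pos":[0,0,3.5],"yaw":0},{"delta_pos":[0,0,3.5],"yaw":0},{"delta_pos":[0,0,3.5],"yaw":0},{"delta_pos":[0,0,3.5],"yaw":0},{"delta_pos":[0,-4,3.5],"yaw":0},{"delta_pos":[0,-4,0],"yaw":0},{"delta_pos":[0,-4,0],"yaw":0},{"delta_pos":[0,-4,0],"yaw":0},{"delta_pos":[0,-4,0],"yaw":0}]' 
python3 - <<'E'
from m import *
for n in ['top','scene']:
    p=get_image(n);P=pts(p);C=p['color']
    g=sel(P,C,400,640,300,350,45,65); print('grip',len(g),len(g)>5 and axis(g))
    q=sel(P,C,490,535,255,302,6,18,lambda c:c.min(-1)>60); print('ptr',axis(q[q[:,1]>290]),axis(q[q[:,1]<284]))
    save('d_'+n+'.png',cv2.resize(p['color'][200:320,120:240] if n=='top' else p['color'][230:370,330:440],None,fx=3,fy=3))
E
```

```text
clock: 4.65
eef_pos: [515.0, 324.9, 35.6]
tool_rot: [-3.141, 0.003, -3.14]
force: [1.5, -2.7, 6.1]
width: 26.7
gripper_force: 59.6
clock: 5.15
eef_pos: [512.9, 326.2, 34.2]
tool_rot: [3.142, -0.0, -3.139]
force: [-0.4, -0.5, -0.6]
width: 85.2
gripper_force: 0.0
clock: 5.98
eef_pos: [512.7, 133.0, 222.1]
tool_rot: [3.142, 0.001, -3.139]
force: [0.9, -0.5, -0.0]
width: 85.4
gripper_force: 0.0
grip 78 (array([513.8, 325.6]), array([25.2, 17.9]), np.float32(1.545))
ptr (array([0., 0.]), array([0., 0.]), np.float32(0.0)) (array([0., 0.]), array([0., 0.]), np.float32(0.0))
grip 137 (array([513.7, 326.5]), array([21. , 26.9]), np.float32(-1.501))
ptr (array([512.9, 296.3]), array([10.5, 19.3]), np.float32(-0.1)) (array([512.8, 274.7]), array([26. , 18.8]), np.float32(0.012))
```

The grip sits at x≈513.7 against a pointer at x≈512.8, so it is in line. Now the bar.

```bash
python3 -m handwheel '[{"delta_pos":[0,-3.9,0],"yaw":-0.011},{"delta_pos":[0,-3.9,0],"yaw":-0.011},{"delta_pos":[0,-3.9,0],"yaw":-0.011},{"delta_pos":[0,-3.9,0],"yaw":-0.011},{"delta_pos":[0,-3.9,0],"yaw":-0.011},{"delta_pos":[0,-3.9,0],"yaw":-0.011},{"delta_pos":[0,-3.9,0],"yaw":-0.011},{"delta_pos":[0,-3.9,0],"yaw":-0.011},{"delta_pos":[0,-3.9,0],"yaw":-0.011},{"delta_pos":[0,-3.9,0],"yaw":-0.011}]'
python3 -m handwheel '[{"delta_pos":[0,-3.9,0],"yaw":0},{"delta_pos":[0,-3.9,0],"yaw":0},{"delta_pos":[0,0,0],"yaw":0},{"delta_pos":[0,0,0],"yaw":0},{"delta_pos":[0,0,0],"yaw":0}]'
python3 -c "
from h import *
print(status.read_state()['qpos'].round(2))"
```

```text
clock: 6.92
eef_pos: [513.1, -256.7, 221.8]
tool_rot: [3.141, 0.0, 3.034]
force: [0.5, 0.4, -0.1]
width: 85.5
gripper_force: 0.0
clock: 7.33
eef_pos: [513.3, -332.2, 221.3]
tool_rot: [3.14, -0.001, 3.034]
force: [-0.2, 0.9, -0.7]
width: 85.4
gripper_force: 0.0
[ 0.53  0.58 -0.01  1.64  0.    0.92  1.99]
```

```bash
python3 -m handwheel '[{"delta_pos":[0.15,-0.65,0],"yaw":0},{"delta_pos":[0,0,-2.5],"yaw":0},{"delta_pos":[0,0,-2.5],"yaw":0},{"delta_pos":[0,0,-2.5],"yaw":0},{"delta_pos":[0,0,-2.5],"yaw":0},{"delta_pos":[0,0,-2],"yaw":0},{"delta_pos":[0,0,-2.1],"yaw":0},{"delta_pos":[0,0,0],"yaw":0},{"delta_pos":[0,0,0],"yaw":0},{"delta_pos":[0,0,0],"yaw":0}]'
python3 -m handwheel '[{"delta_pos":[0,0,0],"yaw":0},{"delta_pos":[0,0,0],"yaw":0},{"delta_pos":[0,0,0],"yaw":0},{"delta_pos":[0,0,0],"yaw":0},{"delta_pos":[0,0,0],"yaw":0},{"delta_pos":[0,0,0],"yaw":0},{"delta_pos":[0,0,0],"yaw":0},{"delta_pos":[0,0,0],"yaw":0}]' -1
```

```text
clock: 8.17
eef_pos: [515.8, -339.5, 81.9]
tool_rot: [-3.141, 0.002, 3.035]
force: [-0.3, -0.4, 0.0]
width: 85.3
gripper_force: 0.0
clock: 8.83
eef_pos: [514.8, -340.2, 81.5]
tool_rot: [-3.141, 0.001, 3.034]
force: [-0.9, 0.9, 6.1]
width: 29.2
gripper_force: 60.3
```

```bash
python3 -m handwheel '[{"delta_pos":[-0.28,0.03,0.28],"yaw":0},{"delta_pos":[-0.56,0.06,0.56],"yaw":0},{"delta_pos":[-0.56,0.06,0.56],"yaw":0},{"delta_pos":[-0.56,0.06,0.56],"yaw":0},{"delta_pos":[-0.56,0.06,0.56],"yaw":0}]'
python3 -m handwheel '[{"delta_pos":[-0.7,0.08,0.7],"yaw":0},{"delta_pos":[-0.7,0.08,0.7],"yaw":0},{"delta_pos":[-0.7,0.08,0.7],"yaw":0},{"delta_pos":[-0.7,0.08,0.7],"yaw":0},{"delta_pos":[-0.7,0.08,0.7],"yaw":0},{"delta_pos":[0,0,1.5],"yaw":0},{"delta_pos":[0,0,2],"yaw":0},{"delta_pos":[0,0,0],"yaw":0},{"delta_pos":[0,0,0],"yaw":0},{"delta_pos":[0,0,0],"yaw":0}]'
python3 - <<'E'
from fit import *
s=status.read_state(); e=s['eef_pos']; print(s['clock'],e,s['force'],s['width'])
for n in ('top','scene'):
    p=get_image(n);P=pts(p); save('o_'+n+'.png',p['color'])
    v=sel(P,p['color'],e[0]-130,e[0]+150,e[1]-60,e[1]+60,70,e[2]+60); 
    for x0 in range(int(e[0]-130),int(e[0]+140),20):
        k=v[(v[:,0]>=x0)&(v[:,0]<x0+20)]
        if len(k)>3: print(x0,len(k),np.round([k[:,2].min(),k[:,2].max()]),end=' | ')
    print()
E
```

```text
clock: 9.25
eef_pos: [489.5, -337.2, 106.8]
tool_rot: [-3.141, 0.002, 3.034]
force: [3.6, -1.3, -2.3]
width: 29.5
gripper_force: 59.4
clock: 10.08
eef_pos: [452.3, -332.5, 174.9]
tool_rot: [3.14, -0.004, 3.033]
force: [0.4, 0.8, -3.0]
width: 29.5
gripper_force: 59.7
10.0833 [ 452.31673498 -332.52404715  174.85912305] [ 0.35095655  0.81123361 -2.99445398] 29.49254488431821
402 66 [209. 224.] | 422 98 [187. 234.] | 442 19 [190. 233.] | 462 109 [148. 233.] | 482 159 [124. 185.] | 502 160 [ 70. 166.] | 522 48 [ 70. 145.] | 542 10 [71. 76.] | 562 94 [70. 82.] | 
402 14 [202. 220.] | 422 22 [189. 221.] | 442 159 [164. 235.] | 462 214 [144. 235.] | 482 151 [122. 183.] | 502 172 [ 71. 164.] | 522 27 [126. 140.] | 542 5 [71. 75.] | 562 48 [70. 79.] |
```

View pics/o_scene.png

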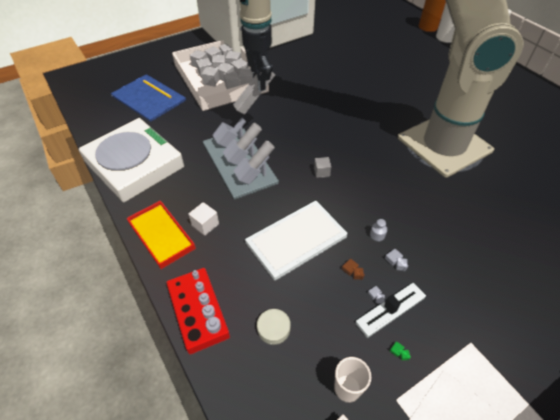

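The scene view shows the bar held at 45° near (255,90), clear of the rack, with the cores still in place. I'll carry it to bare table in front of the rack and lever it level by pressing its foot on the table.

```bash
python3 -m handwheel '[{"delta_pos":[-1.8,2.5,0],"yaw":0},{"delta_pos":[-1.8,2.5,0],"yaw":0},{"delta_pos":[-1.8,2.5,0],"yaw":0},{"delta_pos":[0,1.8,-2],"yaw":0},{"delta_pos":[0,0,-2.5],"yaw":0},{"delta_pos":[0,0,-2.5],"yaw":0},{"delta_pos":[0,0,-2.3],"yaw":0},{"delta_pos":[0,0,-1],"yaw":0},{"delta_pos":[0,0,0],"yaw":0},{"delta_pos":[0,0,0],"yaw":0}]'
python3 -m handwheel '[{"delta_pos":[0,0,-0.5],"yaw":0},{"delta_pos":[0,0,-0.3],"yaw":0},{"delta_pos":[0,0,0],"yaw":0},{"delta_pos":[0,0,0],"yaw":0}]'
```

```text
clock: 11.02
eef_pos: [399.6, -239.7, 72.1]
tool_rot: [3.141, -0.003, 3.034]
force: [1.2, -0.1, -2.8]
width: 29.7
gripper_force: 60.1
clock: 11.35
eef_pos: [400.5, -240.3, 65.3]
tool_rot: [-3.141, 0.0, 3.034]
force: [-0.2, 0.4, -3.0]
width: 29.2
gripper_force: 60.2
```

```bash
python3 -m handwheel '[{"delta_pos":[-0.45,0,-0.43],"yaw":0},{"delta_pos":[-0.45,0,-0.43],"yaw":0},{"delta_pos":[-0.45,0,-0.43],"yaw":0},{"delta_pos":[0,0,0],"yaw":0},{"delta_pos":[0,0,0],"yaw":0}]'
```

```text
clock: 11.77
eef_pos: [387.0, -240.0, 52.7]
tool_rot: [-3.141, 0.001, 3.034]
force: [-1.3, 1.7, 4.7]
width: 29.3
gripper_force: 61.1
```

```bash
python3 -m handwheel '[{"delta_pos":[-0.35,0,-0.5],"yaw":0},{"delta_pos":[-0.35,0,-0.5],"yaw":0},{"delta_pos":[-0.35,0,-0.5],"yaw":0},{"delta_pos":[-0.3,0,-0.5],"yaw":0},{"delta_pos":[-0.25,0,-0.5],"yaw":0},{"delta_pos":[-0.2,0,-0.5],"yaw":0},{"delta_pos":[-0.2,0,-0.5],"yaw":0},{"delta_pos":[0,0,0],"yaw":0},{"delta_pos":[0,0,0],"yaw":0}]'
python3 -m handwheel '[{"delta_pos":[-0.15,0,-0.4],"yaw":0},{"delta_pos":[-0.1,0,-0.4],"yaw":0},{"delta_pos":[-0.05,0,-0.3],"yaw":0},{"delta_pos":[0,0,0],"yaw":0},{"delta_pos":[0,0,0],"yaw":0}]'
```

```text
clock: 12.52
eef_pos: [365.3, -238.5, 20.2]
tool_rot: [3.139, -0.008, 3.036]
force: [-4.6, 3.5, 4.6]
width: 29.7
gripper_force: 59.0
clock: 12.93
eef_pos: [362.3, -238.8, 9.2]
tool_rot: [3.139, -0.008, 3.035]
force: [-4.3, 3.8, 3.0]
width: 29.5
gripper_force: 58.8
```

```bash
python3 -m handwheel '[{"delta_pos":[-0.05,0,-0.3],"yaw":0},{"delta_pos":[0,0,-0.3],"yaw":0},{"delta_pos":[0,0,0],"yaw":0},{"delta_pos":[0,0,0],"yaw":0}]'
python3 -m handwheel '[{"delta_pos":[0,0,1],"yaw":0},{"delta_pos":[0,0,2],"yaw":0},{"delta_pos":[0,0,3],"yaw":0},{"delta_pos":[0,0,3],"yaw":0},{"delta_pos":[0,0,3],"yaw":0},{"delta_pos":[0,0,3],"yaw":0},{"delta_pos":[0,0,3],"yaw":0},{"delta_pos":[0,0,0],"yaw":0},{"delta_pos":[0,0,0],"yaw":0},{"delta_pos":[0,0,0],"yaw":0}]'
cat > tilt.py <<'E'
from fit import *
s=status.read_state(); e=s['eef_pos']; print(s['clock'],e,s['tool_rot'],s['force'],s['width'])
psi=s['tool_rot'][2]-np.pi
for n in ('top','scene'):
    p=get_image(n);P=pts(p)
    v=P[(np.linalg.norm(P-e,axis=-1)<150)&(P[...,2]>e[2]-60)]
    q=(v-e)@np.array([[np.cos(psi),-np.sin(psi),0],[np.sin(psi),np.cos(psi),0],[0,0,1]])
    b=q[(abs(q[:,1])<17)&(q[:,2]<45)&(q[:,2]>-40)&((abs(q[:,0])>45)|(q[:,0]>25)|(q[:,2]<0))]
    f=lambda w:sdf((b-[w[0],w[1],w[2]])@barR(w[4],w[3]),[15,15,70])
    best=min((least_squares(f,[25,0,17,t,0],loss='soft_l1',f_scale=2,x_scale=[10,5,10,.1,.1]) for t in(-.1,.1,.3)),key=lambda r:r.cost)
    print(n,len(b),'mid rel tool',best.x.round(3),np.median(abs(f(best.x))))
E
python3 tilt.py
```

```text
clock: 13.27
eef_pos: [361.7, -239.1, 3.3]
tool_rot: [3.14, -0.008, 3.035]
force: [-5.9, 2.1, 4.3]
width: 29.0
gripper_force: 59.0
clock: 14.1
eef_pos: [362.8, -240.1, 182.3]
tool_rot: [3.141, -0.007, 3.033]
force: [-0.2, -0.4, -2.9]
width: 29.1
gripper_force: 60.2
14.1 [ 362.84610273 -240.12157865  182.32941427] [ 3.14075772 -0.0065173   3.03301396] [-0.18695616 -0.44207532 -2.9323826 ] 29.133377340126206
top 557 mid rel tool [2.7630e+01 1.2570e+00 1.7908e+01 7.7000e-02 8.0000e-03] 0.838792707903897
scene 364 mid rel tool [2.6888e+01 5.3000e-01 1.6473e+01 8.0000e-02 5.0000e-03] 0.6923580611489228
```

The bar is level to about 4.5°. Now over the panel.

```bash
python3 -m handwheel '[{"delta_pos":[1.91,2.95,0],"yaw":0.014},{"delta_pos":[1.91,2.95,0],"yaw":0.014},{"delta_pos":[1.91,2.95,0],"yaw":0.014},{"delta_pos":[1.91,2.95,0],"yaw":0.014},{"delta_pos":[1.91,2.95,0],"yaw":0.014},{"delta_pos":[1.91,2.95,0],"yaw":0.014},{"delta_pos":[1.91,2.95,0],"yaw":0.014},{"delta_pos":[1.91,2.95,0],"yaw":0.014},{"delta_pos":[1.91,2.95,0],"yaw":0.014},{"delta_pos":[1.91,2.95,0],"yaw":0.014}]'
python3 -m handwheel '[{"delta_pos":[0,0,0],"yaw":0},{"delta_pos":[0,0,-1.5],"yaw":0},{"delta_pos":[0,0,-1.5],"yaw":0},{"delta_pos":[0,0,-1.5],"yaw":0},{"delta_pos":[0,0,-1.5],"yaw":0},{"delta_pos":[0,0,-1],"yaw":0},{"delta_pos":[0,0,-0.8],"yaw":0},{"delta_pos":[0,0,0],"yaw":0},{"delta_pos":[0,0,0],"yaw":0},{"delta_pos":[0,0,0],"yaw":0}]'
python3 -m handwheel '[{"delta_pos":[0,0,0],"yaw":0},{"delta_pos":[0,0,0],"yaw":0},{"delta_pos":[0,0,0],"yaw":0},{"delta_pos":[0,0,0],"yaw":0}]'
python3 tilt.py
python3 - <<'E'
from m import *
p=get_image('scene');save('fin.png',p['color']);p=get_image('top');P=pts(p)
g=sel(P,p['color'],400,640,300,350,45,65); print('grip',axis(g))
E
```

```text
clock: 15.03
eef_pos: [554.8, 56.6, 181.0]
tool_rot: [3.141, -0.008, -3.108]
force: [-0.1, 0.1, -3.6]
width: 29.2
gripper_force: 60.3
clock: 15.87
eef_pos: [555.6, 55.4, 105.5]
tool_rot: [3.14, -0.004, -3.109]
force: [-0.1, -0.4, -3.8]
width: 29.3
gripper_force: 60.6
clock: 16.2
eef_pos: [555.4, 55.0, 105.5]
tool_rot: [3.141, -0.004, -3.109]
force: [0.4, -0.1, -2.3]
width: 29.1
gripper_force: 60.6
16.2 [555.42097389  55.01908058 105.46087777] [ 3.14055178 -0.00403608 -3.10948918] [ 0.41712209 -0.07847508 -2.33979374] 29.11654236598434
top 0 mid rel tool [25.   0.  17.  -0.1  0. ] nan
scene 563 mid rel tool [2.7079e+01 1.0480e+00 1.6599e+01 6.8000e-02 2.0000e-03] 0.601073694987738
grip (array([513.8, 324.6]), array([26.5, 18. ]), np.float32(1.552))
  return _methods._mean(a, axis=axis, dtype=dtype,
  ret = ret.dtype.type(ret / rcount)
```

View pics/fin.png

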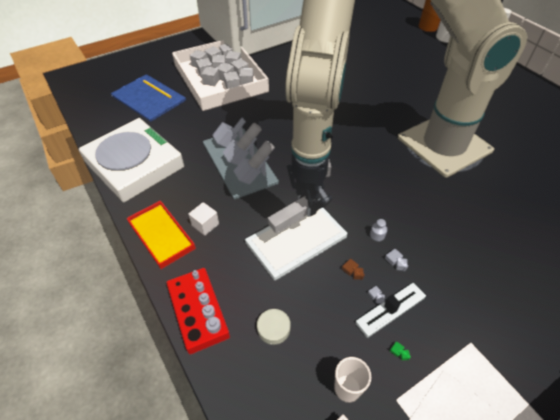

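The picture shows the bar at about (290,214), level above the panel and along its length. The grip at (391,302) is still in line with the small pointer, and the other things are undisturbed.

```bash
python3 -c "
from cell import ctrl
print(ctrl.finish_job())"
```

```text
the job is handed in; nothing more can be done
None
```

I handed the job in at about 16 s of the 54 s: the dimmer grip is within about 1 mm of the pointer, and the square bar is held about 4° off level, roughly 100 mm above the panel middle and along its length. The hand-in call returned no verdict.

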